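# Lower the probe rod through its guide into the setting ring

## Task

Lift the probe rod out of its holder, lower it upright through the bridge's guide hole that lies above the flat setting ring, and go on until its tip is about halfway down the ring's bore. The rod must never touch the guide stand, the ring or the sleeve bushing under the other hole; do not shift the ring, the bushing, the V block or the packer. Finish while still holding the rod still, upright and centred, with its tip hanging free in the ring.

Things in the scene. Friction and masses are not known exactly. Their poses are not given: they have to be found in the camera images.
- probe_rod: loose probe rod, round and symmetric about its own z axis, upright in the holder at the start (hanging by its collar). Origin at the tip (lower end), z up along the rod. Shaft: bare steel, 10 mm diameter with a rounded tip, from z = 0 to 115 mm. Collar: 26 mm diameter, z = 115 to 121 mm. Round aluminium grip: 22 mm diameter, z = 121 to 168 mm, the place to grasp from above. About 160 g (varies).
- rod_tip (a point): the tip (lowest point) of the probe rod, same as its origin
- rod_holder: fixed upright tube on a round flange foot 60 mm across and 10 mm high; tube 32 mm outside, bore 16 mm, its top 120 mm above the table. The rod's collar rests on its top, so the tip starts 5 mm above the table and must rise 115 mm to come out. Origin at the centre of the underside.
- guide_stand: fixed guide stand. Origin at the centre of the underside, z up. Base plate 90 (x) x 230 (y) x 8 mm; two round posts 18 mm diameter at y = +-102 mm; bridge plate 44 (x) x 230 (y) mm, from z = 88 to 100 mm, with two guide holes at x = 0, y = +45 and y = -45 mm. Each hole goes straight down, 25 mm bore, with a steel flange 33 mm across up to z = 105 mm. Screw heads on the bridge reach 105 mm.
- guide_a (a point): centre of the mouth (top of flange, 105 mm above the table) of the guide hole at the stand's y = +45 mm
- guide_b (a point): centre of the mouth (top of flange, 105 mm above the table) of the guide hole at the stand's y = -45 mm
- setting_ring: loose setting ring, a flat steel ring 65 mm outside, bore about 30 mm, 18 mm high, lying on the stand's base plate centred straight under one of the two guide holes (which one varies). Origin on its axis at its underside (8 mm above the table), z up.
- bushing: loose turned sleeve bushing, 41 mm diameter, 52 mm high, standing on the base plate under the other guide hole; to be left alone. Origin at the centre of its underside.
- v_block: bystander: loose ground V block 45x50x35 mm on the table; origin at the centre of its underside
- packer: bystander: loose steel packer block 30x45x45 mm on the table; origin at the centre of its underside
Things that resemble listed ones, but are neither listed nor needed, are in the scene too. Of the things that look like the probe_rod, the largest one is meant.

How it is judged:
On the way, in this order (a step that is already met when the one before it is completed fails the run):
1. the rod is lifted out of the holder: its tip is above the holder's top (height (world z) of rod_tip above 0.12 m), for 0.1 s.
2. the rod has gone down through the guide hole above the ring: tip below the bridge and within 9 mm of the ring's axis (height (world z) of rod_tip below 0.085 m and horizontal distance between rod_tip and setting_ring below 0.009 m and (horizontal distance between setting_ring and guide_a below 0.006 m or horizontal distance between setting_ring and guide_b below 0.006 m)), for 0.1 s.
At the end, for the whole second after the job is handed in: The gripper still holds the rod, still (below 20 mm/s) and upright (within 0.05 rad), touching neither stand nor ring; its tip is 3 to 15 mm above the ring's underside and within 4 mm of the ring's axis; the ring is still within 6 mm of a guide hole's axis (z of rod_tip in the frame of setting_ring between 0.003 and 0.015 m and horizontal distance between rod_tip and setting_ring below 0.004 m and angle between probe_rod's own z axis and vertical below 0.05 rad and (horizontal distance between setting_ring and guide_a below 0.006 m or horizontal distance between setting_ring and guide_b below 0.006 m) and contact force between probe_rod and the fingers above 2 N and contact force between probe_rod and guide_stand below 0.1 N and contact force between probe_rod and setting_ring below 0.1 N and linear speed of probe_rod below 0.02 m/s); the arm keeps its last pose, push and grip.
It fails at once if the rod touches the guide stand (contact force between probe_rod and guide_stand above 0.3 N).
It fails at once if the rod touches the setting ring (contact force between probe_rod and setting_ring above 0.3 N).
It fails at once if the rod touches the bushing (contact force between probe_rod and bushing above 0.3 N).
It fails at once if the ring, bushing, V block or packer is shifted by more than 5 mm (distance of any of setting_ring, bushing, v_block, packer from where it was at the start of the episode above 0.005 m).
It also fails if it takes over 45 s, if anything falls off the work surface, if the arm or the gripper's body presses on something with over 40 N, if the wrist force passes 120 N, or if a joint passes its speed limit or range.

## Robot

A 6-joint arm with a two-finger parallel gripper is mounted at the origin on a cart in front of the work surface, level with it; the furniture and walls round the work are solid. World frame = base frame: x ahead of the robot, y to its left, z up, the work surface at z = 0. Lengths are in m, angles in rad, forces in N, time in s.
With the tool pointing down it reaches from about 0.275 to 0.75 m from the base axis. Payload 10.2 kg.
Tool frame: the origin (TCP) lies midway between the tips of the shut fingers; the grasp point (between the pads) lies 19 mm behind it; z points along the fingers, y is the line along which they close (so a half turn about z gives the same grasp; the last joint's range is limited). The gripper opens to 88 mm and grips with 3 to 60 N. Pads are 18 mm wide; open, the fingers measure 123 mm over their backs; the gripper's body (75 mm by 187 mm) begins 45 mm behind the grasp point.
Start: joints at [-1.324, 0.313, 1.498, -0, 1.331, -0.223], TCP at [0.238, -0.468, 0.239] pointing down, gripper open.
Joint ranges: [-2.94, 2.94], [-0.97, 2.17], [0.19, 2.56], [-1.23, 4.37], [0.02, 3.11], [-2.88, 2.88]. Speed limits (rad/s): [2.39, 2.39, 3.01, 3.14, 3.14, 3.14].

## Interface

Orientations are given as a unit quaternion [x, y, z, w].
In Python, from rig import env, vision, sign_off gives the robot as it stands.
- The arm moves only by the shell command python3 -m handwheel 'ROWS'. ROWS is text: rows parted by semicolons, each of 7 numbers parted by spaces: the turn, a rotation vector about the tool's x, y, z in rad, then the shift along the tool's x, y, z in mm, then the finger opening in mm, from 0 to 88.1. A call has 1 to 5 rows; each row is the pose to reach, as a shift and turn from the pose commanded when the call began, along the tool's axes at that moment; what a row does not reach only later rows make up. A row lasts 1/10 s, in which the tool goes at most 50 mm and 8.59 degrees, less where a joint would pass 70% of its speed; a pose out of reach is approached as far as the arm can. A call with a gripper value outside its range is refused whole. The fingers move at their own pace and stop on an object; the grip force is fixed at half the most. Time passes only in rows, so rows that repeat a pose let the fingers close. It gives the time, the measured TCP pose, the force, the opening and the grip force at its end, in the units of the state.
- env.get_obs(): the state, without advancing time (a new reading comes with each control period).
- vision.grab_frame(name): name is "scene" or "top" or "wrist"; returns a dict with "img" (420x560x3 uint8, red, green, blue), "fx", "fy", "cx", "cy" (pixels), "R" (3x3) and "t" (3): a world point X has camera coordinates R X + t. Camera axes: x right, y down, z forward; pixel columns grow to the right and rows downward; lengths in m; the calibration is good to about 2 mm. A picture is of the moment at which its call begins. There is no depth.
- sign_off(): hands the job in; it is judged then, once.
The state is a dict: "time": time; "q": joint angles; "qd": joint speeds; "effort": joint torques, N m; "tool_pos": TCP position; "tcp_rot": TCP orientation; "force": force on the tool from outside, world axes, zero at the start; "wrist_torque": the same for the moment, N m; "width": opening from 0.0 (shut) to 1.0 (fully open); "gripper_force": force on a finger pad.
Only numpy, scipy, OpenCV 4.12 (cv2) and the standard library are available. Lean on these libraries where they do the work, as an engineer would, in place of code of your own. Each camera call takes 0.05 s, during which the arm holds its last target. There are 200 camera calls.

## Working session

There is one attempt and no reset: what is moved stays moved. The work goes in short steps, Python scripts to look and compute and a shell command to move; the robot and the scene stay as the last step left them, time stands still between calls to the robot, and variables do not carry over. Pictures are saved under pics/ and viewed, at most 10 in all, crops included, and the job is handed in when it is done.

```bash
ls; mkdir -p pics; python3 - <<'E'
from rig import env,vision
import cv2,json
import numpy as np
o=env.get_obs();print({k:np.round(v,3).tolist() for k,v in o.items()})
import pickle
F={}
for n in ["scene","top","wrist"]:
    f=vision.grab_frame(n);F[n]=f;cv2.imwrite(f'pics/{n}0.png',f['img'][:,:,::-1]);print(n,f['fx'],f['cx'],f['cy'],np.round(f['R'],3).tolist(),np.round(f['t'],3), 'cam',np.round(-np.array(f['R']).T@f['t'],3))
pickle.dump(F,open('f0.pkl','wb'))
E
```

```text
pics
{'time': 0.0, 'q': [-1.324, 0.313, 1.498, -0.0, 1.331, -0.223], 'qd': [0.001, 0.003, -0.002, 0.001, -0.001, -0.0], 'effort': [0.001, -40.221, -25.227, 0.07, 0.035, -0.0], 'tool_pos': [0.238, -0.468, 0.238], 'tcp_rot': [0.973, 0.233, -0.0, -0.001], 'force': [0.237, 0.605, -0.228], 'wrist_torque': [-0.029, 0.052, 0.027], 'gripper_force': 0.0, 'width': 0.994}
scene 390.0505929231436 278.8128115604783 201.98380370534582 [[-0.646, -0.763, 0.011], [-0.49, 0.403, -0.773], [0.586, -0.504, -0.634]] [0.314 0.398 0.542] cam [0.08  0.353 0.648]
top 500.82532215028766 283.78638668276 206.87858633122147 [[-0.015, -1.0, -0.004], [-0.984, 0.015, -0.177], [0.177, 0.002, -0.984]] [-0.069  0.593  1.163] cam [ 0.377 -0.079  1.249]
wrist 307.0057755108922 280.31708851531755 205.440269122297 [[0.453, -0.892, -0.002], [-0.857, -0.436, 0.274], [-0.245, -0.123, -0.962]] [-0.525 -0.038  0.39 ] cam [ 0.3   -0.437  0.384]
```

View pics/top0.png

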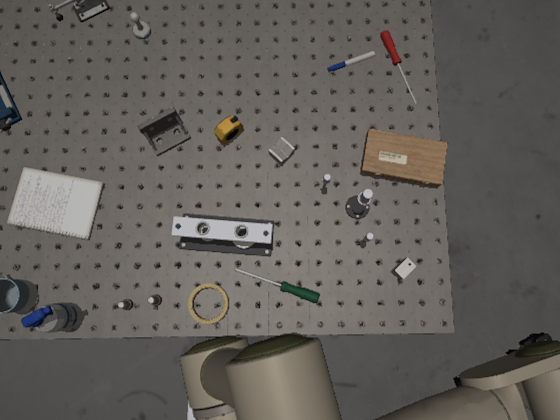

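View pics/scene0.png

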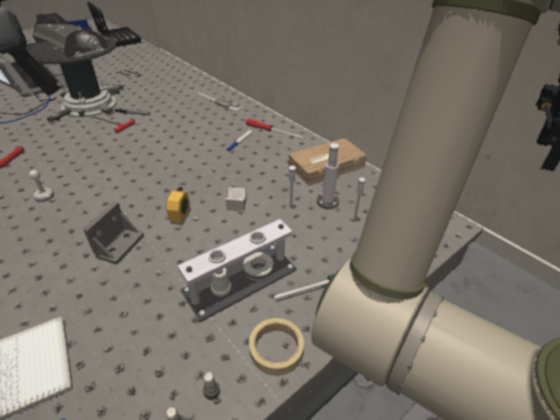

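The top view shows the guide stand with holes at (204,228) and (241,231). The flat ring lies under the right one; in the scene view it shows at (258,265), and the bushing is at (220,282). The rod candidates in the top view are:
- (367,195), the large one on a flanged holder with its foot at (358,208)
- (327,178), a thin one
- (370,237), a thin one

I choose the large one and check it in a close crop.

```bash
python3 - <<'E'
import pickle,cv2,numpy as np
F=pickle.load(open('f0.pkl','rb'))
def c(n,x,y,w,h,s): return cv2.resize(F[n]['img'][y:y+h,x:x+w,::-1],None,fx=s,fy=s,interpolation=cv2.INTER_CUBIC)
a=np.hstack([c('top',335,175,50,50,6),c('scene',295,135,80,80,3.75)[:300,:300]])
b=np.hstack([c('top',170,205,110,55,3.64)[:200,:400],c('scene',170,215,130,100,2)])
b=np.hstack([b,np.zeros((b.shape[0],max(0,700-b.shape[1]),3),np.uint8)])
a=np.hstack([a,np.zeros((300,b.shape[1]-600,3),np.uint8)])
cv2.imwrite('pics/crop1.png',np.vstack([a,b]));print(a.shape,b.shape)
E
```

```text
(300, 700, 3) (200, 700, 3)
```

View pics/crop1.png

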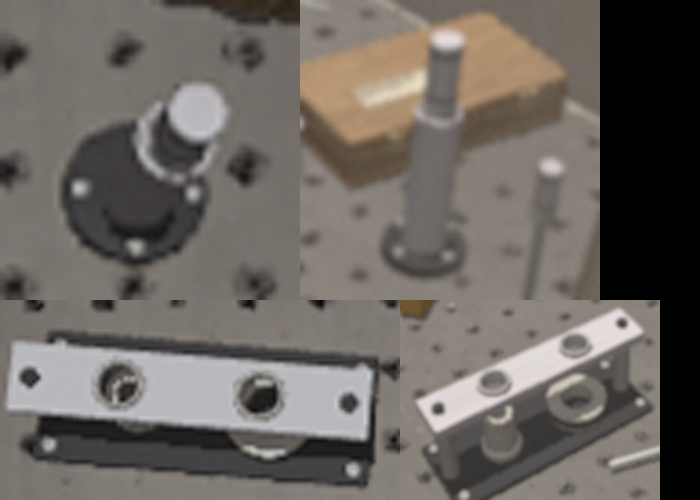

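View pics/wrist0.png

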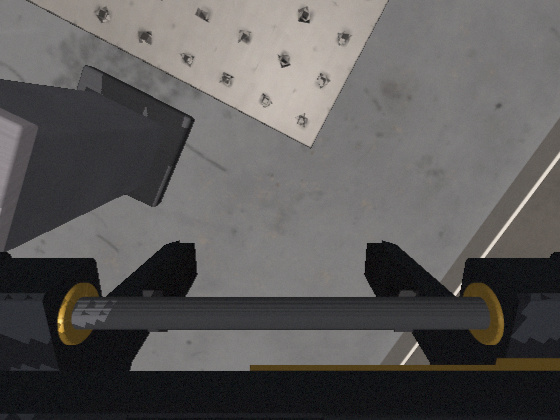

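The crop shows the tall rod with its collar resting on the flanged holder. Its cap is at top (368,194) and scene (334.5,146). The ring is under the right hole, at top (241,231.5) and scene (257.5,237.5). Next I triangulate.

```bash
cat > h.py <<'E'
import numpy as np,cv2
def ray(f,p):
    R=np.array(f['R']);d=R.T@np.array([(p[0]-f['cx'])/f['fx'],(p[1]-f['cy'])/f['fy'],1]);return -R.T@np.array(f['t']),d/np.linalg.norm(d)
def tri(L):
    A=0;b=0
    for f,p in L:
        c,d=ray(f,p);P=np.eye(3)-np.outer(d,d);A=A+P;b=b+P@c
    X=np.linalg.solve(A,b);r=[np.linalg.norm(np.cross(X-ray(f,p)[0],ray(f,p)[1]))*1e3 for f,p in L];return X,np.round(r,1)
def onz(f,p,z):
    c,d=ray(f,p);return c+d*(z-c[2])/d[2]
def proj(f,X):
    x=np.array(f['R'])@X+f['t'];return np.array([f['fx']*x[0]/x[2]+f['cx'],f['fy']*x[1]/x[2]+f['cy']])
def blob(f,p,r,thr,dark=False):
    g=cv2.cvtColor(f['img'],cv2.COLOR_RGB2GRAY);x,y=map(int,p)
    w=g[y-r:y+r+1,x-r:x+r+1];m=((w<thr) if dark else (w>thr)).astype(np.uint8)
    n,l,s,c=cv2.connectedComponentsWithStats(m);k=1+np.argmax(s[1:,4]);return c[k]+[x-r,y-r],s[k]
E
python3 - <<'E'
import pickle;from h import *
F=pickle.load(open('f0.pkl','rb'));T,S=F['top'],F['scene']
a,s1=blob(T,(368,194),8,165);b,s2=blob(S,(334,146),7,165)
print('cap',a,s1,b,s2,tri([(T,a),(S,b)]),onz(T,a,.173),onz(S,b,.173))
for n,p,q in [('R',(241.1,231.3),(257.2,237.2)),('L',(202.4,227.5),(216.7,255.7))]:
    print(n,tri([(T,p),(S,q)]),onz(T,p,.105),onz(S,q,.105))
E
```

```text
cap [367.57627119 193.13559322] [ 4  3  9  9 59] [334.        144.8974359] [ 3  4  9  5 39] (array([ 0.59767788, -0.2615657 ,  0.1731173 ]), array([0.2, 0.2])) [ 0.59752803 -0.2617185   0.173     ] [ 0.59799049 -0.26159819  0.173     ]
R (array([0.52730936, 0.02217671, 0.10196438]), array([0.7, 0.7])) [0.52644211 0.0214457  0.105     ] [0.52536024 0.02440491 0.105     ]
L (array([0.53730648, 0.11144965, 0.10168366]), array([0.3, 0.3])) [0.53662868 0.11065206 0.105     ] [0.53479241 0.11311714 0.105     ]
```

The cap is at z = 173 mm, as it should be. The hole spacing is 89.8 mm against 90. Both agree, so I move to above the rod.

```bash
cat >> h.py <<'E'
from scipy.spatial.transform import Rotation as Ro
def off(o,X):
    R=Ro.from_quat(o['tcp_rot']);return np.round(1e3*R.inv().apply(np.array(X)-o['tool_pos']),1)
E
python3 - <<'E'
from h import *
from rig import env
o=env.get_obs();print(off(o,[.598,-.2615,.225]),Ro.from_quat(o['tcp_rot']).as_matrix().round(4))
E
```

```text
[414.8 -20.9  13.4] [[ 8.917e-01  4.527e-01 -2.000e-04]
 [ 4.527e-01 -8.917e-01  9.000e-04]
 [ 2.000e-04 -9.000e-04 -1.000e+00]]
```

```bash
python3 -m handwheel '0 0 0 46 -2 0 88; 0 0 0 92 -4 0 88; 0 0 0 138 -7 0 88; 0 0 0 184 -9 0 88; 0 0 0 230 -12 0 88' && python3 -m handwheel '0 0 0 46 -2 0 88; 0 0 0 92 -4 0 88; 0 0 0 138 -7 0 88; 0 0 0 185 -9 0 88; 0 0 0 185 -9 0 88'; python3 - <<'E'
from h import *
from rig import env,vision
import pickle
f=vision.grab_frame('wrist');pickle.dump(f,open('w1.pkl','wb'));cv2.imwrite('pics/w1.png',f['img'][:,:,::-1])
o=env.get_obs();print(o['tool_pos'],off(o,[.598,-.2615,.225]),proj(f,[.5977,-.2616,.173]))
E
```

```text
time: 0.65
tool_pos: [0.4387, -0.3521, 0.2386]
tcp_rot: [0.973, 0.233, -0.0, -0.0]
force: [-0.0, -0.8, 0.6]
width: 1.004
gripper_force: 0.0
time: 1.15
tool_pos: [0.6014, -0.258, 0.2372]
tcp_rot: [0.972, 0.235, -0.0, -0.001]
force: [-0.6, -0.7, -1.3]
width: 0.998
gripper_force: 0.0
[ 0.59957247 -0.25976796  0.23746773] [-2.2  0.8 12.5] [282.01999346 225.1085865 ]
```

View pics/w1.png

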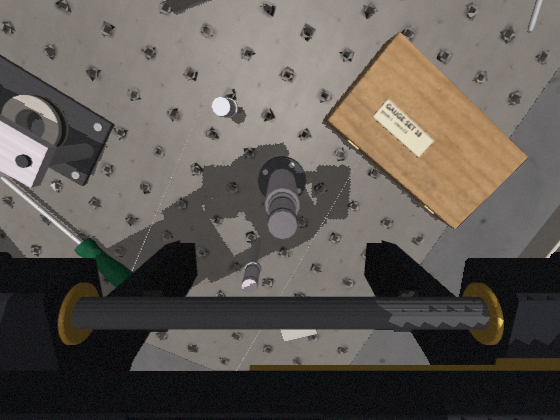

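The wrist view shows the rod cap at about (282,222), where 225 was predicted. It sits midway between the fingers, and the small decoys at (222,106) and (250,275) are clear of them. I refine the position from this view.

```bash
python3 - <<'E'
from h import *
from rig import env
import pickle
f=pickle.load(open('w1.pkl','rb'));T=pickle.load(open('f0.pkl','rb'))
g=cv2.cvtColor(f['img'],cv2.COLOR_RGB2HSV)
print(f['img'][222,270:296:5].tolist(),f['img'][205:245:4,282].tolist())
c=cv2.HoughCircles(cv2.GaussianBlur(cv2.cvtColor(f['img'],cv2.COLOR_RGB2GRAY)[190:250,240:330],(3,3),0),cv2.HOUGH_GRADIENT_ALT,1,10,param1=100,param2=.6,minRadius=11,maxRadius=22)
print(c)
if c is not None:
  for k in c[0]:
    p=k[:2]+[240,190];print(p,onz(f,p,.173),tri([(f,p),(T['top'],(367.58,193.1)),(T['scene'],(334,144.9))]))
print(env.get_obs()['tool_pos'])
E
```

```text
[[127, 121, 126], [131, 124, 128], [126, 120, 125], [123, 117, 123], [123, 118, 122], [123, 116, 121]] [[84, 81, 83], [82, 78, 81], [128, 122, 127], [125, 120, 124], [127, 121, 125], [129, 123, 126], [128, 124, 126], [127, 124, 127], [128, 123, 126], [76, 72, 67]]
[[[42.       18.       15.649253]
  [43.       35.       15.243735]]]
[282. 208.] [ 0.60919912 -0.25565306  0.173     ] (array([ 0.60222341, -0.26128544,  0.16815875]), array([7.3, 3.8, 4.5]))
[283. 225.] [ 0.5980998  -0.26219425  0.173     ] (array([ 0.59795896, -0.26194148,  0.17276793]), array([0.3, 0.3, 0.3]))
[ 0.59957247 -0.25976796  0.23746773]
```

```bash
python3 -m handwheel '0 0 0 -2 1 15 88; 0 0 0 -2 1 30 88; 0 0 0 -2 1 40 88; 0 0 0 -2 1 40 88; 0 0 0 -2 1 40 88'; python3 - <<'E'
from h import *
from rig import env
o=env.get_obs();print(off(o,[.598,-.262,.133]),Ro.from_quat(o['tcp_rot']).as_matrix()[:,2])
E
```

```text
time: 1.7
tool_pos: [0.5967, -0.2638, 0.1993]
tcp_rot: [0.973, 0.232, 0.0, 0.0]
force: [-0.8, -0.2, 0.2]
width: 1.002
gripper_force: 0.0
[ 2.  -1.  66.3] [ 4.21706118e-04 -3.39908865e-04 -9.99999853e-01]
```

```bash
python3 -m handwheel '0 0 0 2 -1 20 88; 0 0 0 2 -1 40 88; 0 0 0 2 -1 56 88; 0 0 0 2 -1 66 88; 0 0 0 2 -1 66 88'; python3 - <<'E'
from h import *
from rig import env,vision
f=vision.grab_frame('wrist');cv2.imwrite('pics/w2.png',f['img'][:,:,::-1])
o=env.get_obs();print(off(o,[.598,-.262,.133]),Ro.from_quat(o['tcp_rot']).as_matrix()[:,2])
E
```

```text
time: 2.2
tool_pos: [0.5979, -0.2615, 0.1321]
tcp_rot: [0.973, 0.233, -0.0, -0.0]
force: [0.7, 0.3, 0.5]
width: 0.999
gripper_force: 0.0
[-0.4  0.1  0.2] [ 2.89551475e-04 -1.52672600e-04 -9.99999946e-01]
```

View pics/w2.png

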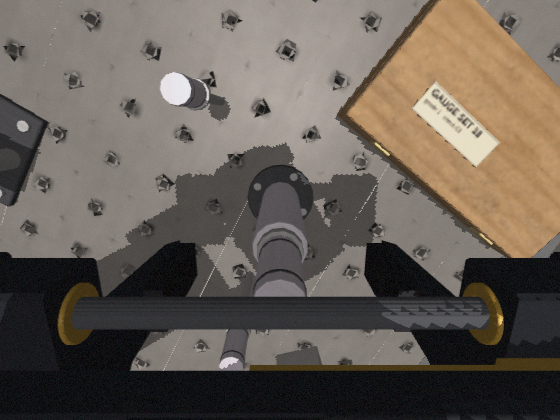

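The rod (collar at (281,245), grip at (280,285)) stands centred between the open fingers, with nothing in the way, so I close the gripper.

```bash
for i in 1 2; do python3 -m handwheel '0 0 0 0 0 0 0; 0 0 0 0 0 0 0; 0 0 0 0 0 0 0; 0 0 0 0 0 0 0; 0 0 0 0 0 0 0'; done; python3 -m handwheel '0 0 0 0 0 -3 0; 0 0 0 0 0 -8 0; 0 0 0 0 0 -20 0; 0 0 0 0 0 -20 0; 0 0 0 0 0 -20 0'
```

```text
time: 2.75
tool_pos: [0.5982, -0.2615, 0.1329]
tcp_rot: [0.973, 0.233, 0.0, 0.0]
force: [-0.2, 0.1, -0.8]
width: 0.569
gripper_force: 0.0
time: 3.25
tool_pos: [0.5982, -0.2615, 0.1327]
tcp_rot: [0.973, 0.233, -0.0, -0.0]
force: [-0.6, 0.6, 0.1]
width: 0.238
gripper_force: 30.0
time: 3.75
tool_pos: [0.5983, -0.2616, 0.1533]
tcp_rot: [0.973, 0.233, 0.0, 0.0]
force: [0.0, -0.4, -1.2]
width: 0.239
gripper_force: 30.0
```

```bash
python3 -m handwheel '0 0 0 0 0 -25 0; 0 0 0 0 0 -50 0; 0 0 0 0 0 -75 0; 0 0 0 0 0 -100 0; 0 0 0 0 0 -120 0';python3 -m handwheel '0 0 0 0 0 0 0; 0 0 0 0 0 0 0; 0 0 0 0 0 0 0'; python3 - <<'E'
from h import *
from rig import env,vision
import pickle
F={n:vision.grab_frame(n) for n in ['top','scene','wrist']};pickle.dump(F,open('f2.pkl','wb'))
o=env.get_obs();print(o['force'],o['tool_pos'],o['tcp_rot'],off(o,[.5260,.0225,.273]))
T,S=F['top'],F['scene']
c=lambda f,X,w,h,s:cv2.resize(f['img'][int(X[1]):int(X[1])+h,int(X[0]):int(X[0])+w,::-1],None,fx=s,fy=s,interpolation=cv2.INTER_CUBIC)
p=proj(S,[.598,-.2615,.2]);q=proj(F['top'],[.598,-.2615,.2]);print(p,q)
cv2.imwrite('pics/lift.png',np.hstack([c(S,p-[40,75],100,150,4),c(T,q-[50,75],100,150,4)]))
E
```

```text
time: 4.25
tool_pos: [0.5982, -0.2615, 0.274]
tcp_rot: [0.973, 0.233, 0.0, 0.0]
force: [0.6, 0.2, -1.4]
width: 0.238
gripper_force: 30.0
time: 4.55
tool_pos: [0.5979, -0.2613, 0.2709]
tcp_rot: [0.973, 0.233, -0.001, -0.001]
force: [0.2, -0.1, -2.0]
width: 0.239
gripper_force: 30.0
[-0.04078369  0.16182324 -1.27828434] [ 0.59801769 -0.26140096  0.27162177] [ 9.72536030e-01  2.32750628e-01 -6.03315927e-04 -6.71742809e-04] [  64.3 -285.7   -1. ]
[335.14453316 134.75047845] [369.49012453 190.35015655]
```

View pics/lift.png

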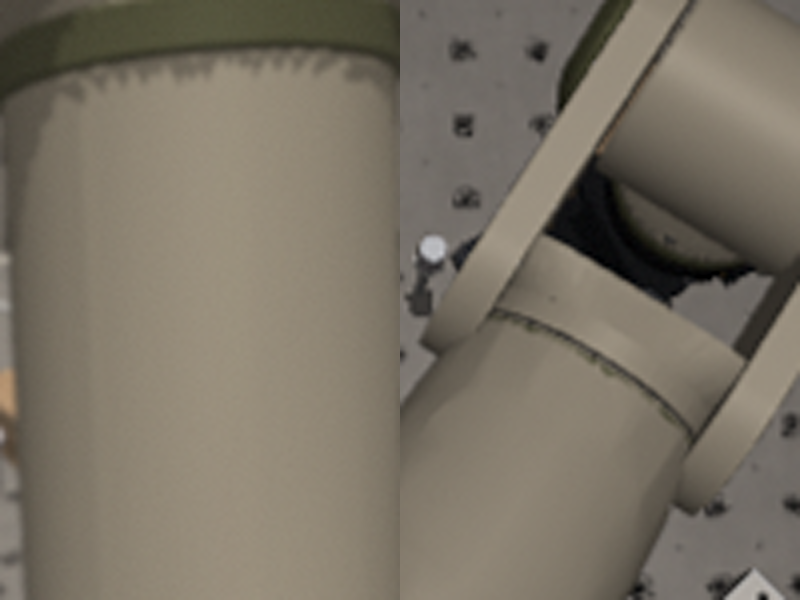

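The arm hides the rod in both fixed views. The grip (21 mm, 30 N) and the −2 N load show it is held and out. I'll carry it towards the guide and measure the mouth with the wrist camera on the way.

```bash
python3 -m handwheel '0 0 0 5 -20 0 0; 0 0 0 11 -50 0 0; 0 0 0 20 -88 0 0; 0 0 0 28 -125 0 0; 0 0 0 36 -160 0 0';python3 -m handwheel '0 0 0 5 -25 0 0; 0 0 0 11 -50 0 0; 0 0 0 11 -55 0 0; 0 0 0 11 -55 0 0; 0 0 0 11 -55 0 0'; python3 - <<'E'
from h import *
from rig import env,vision
import pickle
f=vision.grab_frame('wrist');pickle.dump(f,open('w3.pkl','wb'));cv2.imwrite('pics/w3.png',f['img'][:,:,::-1])
o=env.get_obs();print(off(o,[.5260,.0225,.273]),Ro.from_quat(o['tcp_rot']).as_matrix()[:,2])
tip=o['tool_pos']+Ro.from_quat(o['tcp_rot']).apply([0,0,.128]);print('tip exp',tip,proj(f,tip),'hole',proj(f,[.526,.0225,.105]))
E
```

```text
time: 5.2
tool_pos: [0.5571, -0.101, 0.2723]
tcp_rot: [0.973, 0.233, -0.0, -0.0]
force: [0.7, 0.4, -1.2]
width: 0.238
gripper_force: 30.0
time: 5.7
tool_pos: [0.5429, -0.0494, 0.2725]
tcp_rot: [0.973, 0.232, -0.0, 0.0]
force: [0.2, -0.8, -1.3]
width: 0.242
gripper_force: 30.0
[ 17.4 -72.   -0.5] [-2.09162985e-04 -1.76848110e-04 -9.99999962e-01]
tip exp [ 0.5429554  -0.04960414  0.14449065] [280.05593723 196.81978448] hole [210.17885017 170.88044855]
```

View pics/w3.png

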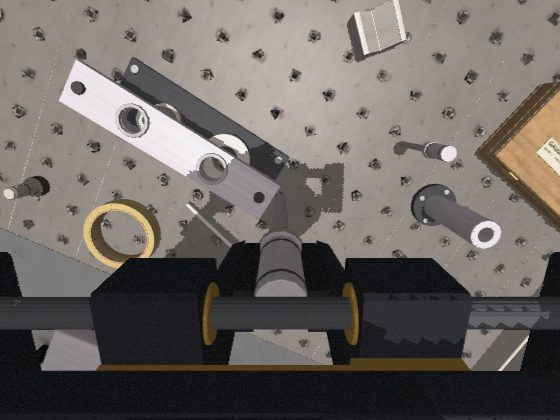

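The wrist view shows the target mouth at about (212,168), where (210,171) was predicted, and the other mouth at (132,120). The empty holder is at (485,235), and the rod shaft ends at about (280,197) as expected. I fit circles to refine.

```bash
cat >> h.py <<'E'
def circ(f,p,r,lo,hi):
    g=cv2.cvtColor(f['img'],cv2.COLOR_RGB2GRAY);x,y=int(p[0])-r,int(p[1])-r
    w=cv2.GaussianBlur(cv2.resize(g[y:y+2*r,x:x+2*r],None,fx=4,fy=4,interpolation=cv2.INTER_CUBIC),(5,5),0)
    c=cv2.HoughCircles(w,cv2.HOUGH_GRADIENT_ALT,1,4,param1=150,param2=.5,minRadius=4*lo,maxRadius=4*hi)
    return [] if c is None else [((k[0]-1.5)/4+x,(k[1]-1.5)/4+y,k[2]/4) for k in c[0]]
E
python3 - <<'E'
from h import *
import pickle
f=pickle.load(open('w3.pkl','rb'));F=pickle.load(open('f0.pkl','rb'))
for n,p in [('R',(212,168)),('L',(132,120))]:
  for k in circ(f,p,24,8,22): print('wrist',n,np.round(k,1),onz(f,k[:2],.105).round(4))
for n,p in [('R',(241,231)),('L',(202,228))]:
  for k in circ(F['top'],p,12,4,9): print('top',n,np.round(k,1),onz(F['top'],k[:2],.105).round(4))
  
g=cv2.cvtColor(f['img'],cv2.COLOR_RGB2GRAY)
cv2.imwrite('pics/c3.png',np.hstack([cv2.resize(f['img'][135:205,175:245,::-1],None,fx=5,fy=5,interpolation=cv2.INTER_CUBIC),cv2.resize(f['img'][175:245,245:315,::-1],None,fx=5,fy=5,interpolation=cv2.INTER_CUBIC)]))
E
```

```text
wrist R [212.4 169.1  15.1] [0.5287 0.0212 0.105 ]
wrist R [211.6 167.4  13. ] [0.53   0.0226 0.105 ]
wrist R [214.6 168.6  15.6] [0.5302 0.0193 0.105 ]
wrist R [214.6 168.6  13.4] [0.5302 0.0193 0.105 ]
wrist R [213.6 166.4  11.1] [0.5319 0.0212 0.105 ]
wrist R [208.9 168.9  13.6] [0.5273 0.0245 0.105 ]
wrist R [216.9 165.4  13.5] [0.5343 0.0186 0.105 ]
wrist R [210.9 172.9  11.8] [0.5244 0.021  0.105 ]
wrist R [217.1 171.4  13.7] [0.5288 0.0159 0.105 ]
wrist R [208.9 168.9  10.6] [0.5273 0.0245 0.105 ]
wrist R [217.1 171.4  10.2] [0.5288 0.0159 0.105 ]
wrist R [208.9 162.6  11.3] [0.5332 0.0271 0.105 ]
wrist R [216.4 174.1  10. ] [0.5258 0.0155 0.105 ]
wrist R [214.6 168.6   9.2] [0.5302 0.0193 0.105 ]
wrist R [224.4 154.1   9.2] [0.5483 0.0164 0.105 ]
wrist L [133.4 120.1  16.1] [0.5382 0.1099 0.105 ]
wrist L [131.1 116.9  13.8] [0.5401 0.1129 0.105 ]
wrist L [133.1 114.4  19.7] [0.5432 0.1119 0.105 ]
wrist L [136.9 118.6  15.9] [0.5411 0.1073 0.105 ]
wrist L [129.6 119.9  13.7] [0.5367 0.1133 0.105 ]
wrist L [133.4 120.1  13.5] [0.5382 0.1099 0.105 ]
wrist L [131.4 119.9  11.1] [0.5375 0.1117 0.105 ]
wrist L [131.1 116.9  10.8] [0.5401 0.1129 0.105 ]
wrist L [136.4 124.9  12.8] [0.5352 0.1057 0.105 ]
wrist L [133.1 114.4  10.1] [0.5432 0.1119 0.105 ]
wrist L [138.6 123.4  11.3] [0.5376 0.1042 0.105 ]
wrist L [136.9 118.6  10.8] [0.5411 0.1073 0.105 ]
wrist L [138.6 123.4  14.9] [0.5376 0.1042 0.105 ]
wrist L [129.4 127.4   9.8] [0.5298 0.1111 0.105 ]
wrist L [135.1 127.1  11.2] [0.5326 0.1061 0.105 ]
wrist L [127.6 112.1  10. ] [0.5428 0.1174 0.105 ]
top R [241.4 230.9   5.8] [0.5274 0.0208 0.105 ]
top R [242.1 232.6   5.3] [0.5233 0.0191 0.105 ]
top R [238.9 227.6   7.6] [0.535  0.0266 0.105 ]
top L [201.6 227.6   7.5] [0.5364 0.1124 0.105 ]
top L [204.4 228.6   7.4] [0.5339 0.1061 0.105 ]
top L [201.6 227.6   5.3] [0.5364 0.1124 0.105 ]
top L [204.4 228.6   5.2] [0.5339 0.1061 0.105 ]
```

View pics/c3.png

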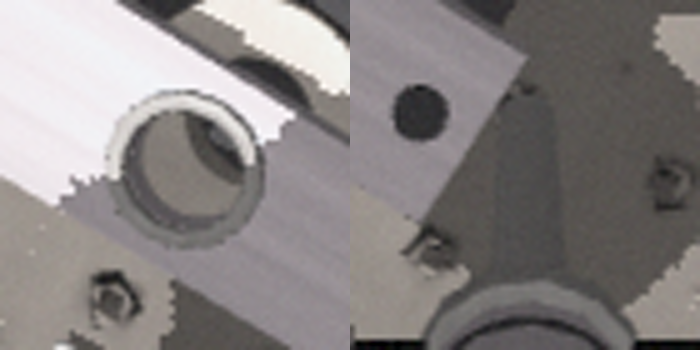

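The crop gives the mouth centre at about (212.4,169). The shaft ends at (280,191.6), which fits an untilted rod. I move over the mouth and compare tip and mouth in the same view.

```bash
python3 -m handwheel '0 0 0 5 -18 0 0; 0 0 0 11 -40 0 0; 0 0 0 16 -60 0 0; 0 0 0 18 -70 10 0; 0 0 0 18 -70 12 0';python3 -m handwheel '0 0 0 0 0 0 0; 0 0 0 0 0 0 0; 0 0 0 0 0 0 0'; python3 - <<'E'
from h import *
from rig import env,vision
import pickle
F={n:vision.grab_frame(n) for n in ['wrist','scene','top']};pickle.dump(F,open('f4.pkl','wb'));f=F['wrist']
o=env.get_obs();print(off(o,[.528,.0215,.253]),Ro.from_quat(o['tcp_rot']).as_matrix()[:,2])
tip=o['tool_pos']+Ro.from_quat(o['tcp_rot']).apply([0,0,.128]);p=proj(f,tip);h=proj(f,[.528,.0215,.105]);print('tip exp',tip,p,'hole',h,proj(F['scene'],tip))
x,y=map(int,h);x-=45;y-=40
a=cv2.resize(f['img'][y:y+90,x:x+90,::-1],None,fx=6,fy=6,interpolation=cv2.INTER_CUBIC)
print(x,y);cv2.imwrite('pics/c4.png',a)
E
```

```text
time: 6.25
tool_pos: [0.5267, 0.0222, 0.2593]
tcp_rot: [0.972, 0.233, -0.001, -0.0]
force: [0.6, -0.3, -2.1]
width: 0.236
gripper_force: 30.0
time: 6.55
tool_pos: [0.5274, 0.0213, 0.2608]
tcp_rot: [0.973, 0.232, 0.0, 0.0]
force: [0.2, 0.1, -1.4]
width: 0.24
gripper_force: 30.0
[0.6 0.5 7.8] [ 2.24497265e-04 -5.50137534e-05 -9.99999973e-01]
tip exp [0.52728878 0.02163688 0.13280403] [279.48226119 196.7204208 ] hole [280.00170949 189.35902827] [257.36759875 225.75017937]
235 149
```

View pics/c4.png

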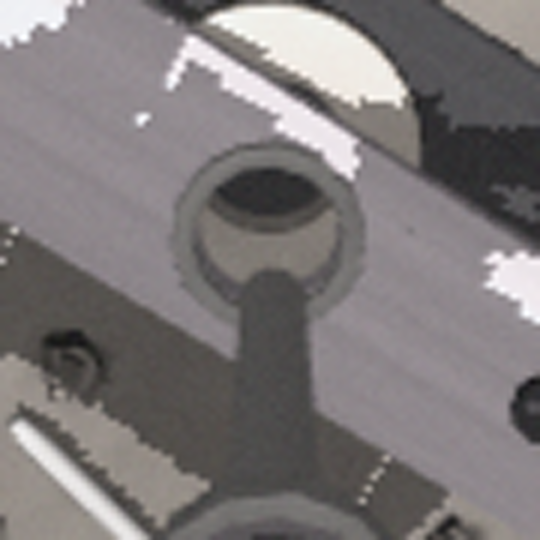

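The close view shows the mouth at about (279.6,187.4) and the tip end at (280.3,193.6), with the ring visible behind the bridge. The next fits cast edge points onto the mouth and ring planes, so tip, mouth and ring are compared in one camera.

```bash
cat >> h.py <<'E'
from scipy.optimize import least_squares
def radial(f,c,z,r0,span,sign,angs,fixed=True):
    g=cv2.GaussianBlur(cv2.cvtColor(f['img'],cv2.COLOR_RGB2GRAY),(3,3),0).astype(np.float32);P=[]
    rs=np.arange(r0-span,r0+span,.0003)
    for a in angs:
        X=np.array([[c[0]+r*np.cos(a),c[1]+r*np.sin(a),z] for r in rs]);p=np.array([proj(f,x) for x in X]).astype(np.float32)
        v=cv2.remap(g,p[:,:1],p[:,1:],cv2.INTER_LINEAR)[:,0];d=sign*np.gradient(v);k=np.argmax(d)
        if d[k]>1.5: P.append(X[k,:2])
    P=np.array(P);s=least_squares(lambda u:np.hypot(*(P-u).T)-r0,c[:2],loss='soft_l1',f_scale=.0006)
    e=np.abs(s.fun);return s.x.round(4),len(P),round(float(np.median(e)*1e3),2)
E
python3 - <<'E'
from h import *
import pickle
F=pickle.load(open('f4.pkl','rb'));f=F['wrist'];f3=pickle.load(open('w3.pkl','rb'));T=pickle.load(open('f0.pkl','rb'))['top']
print('mouth px->',onz(f,(279.6,187.4),.105),'tip centre ->',onz(f,(280.3,198.8),.1378))
A=np.linspace(0,2*np.pi,72,endpoint=False)
cx=np.arctan2(.45,.89)
for c in ([.528,.0215],[.530,.0225]):
  up=cx+np.linspace(-1.9,1.9,60)
  for n,g in [('w3',f3),('w4',f)]:
    print(n,'outer',radial(g,c,.105,.0165,.004,-1,up),radial(g,c,.105,.0165,.004,1,up),'bore',radial(g,c,.105,.0125,.003,-1,up))
  for n,g in [('w3',f3),('w4',f)]:
    print(n,'ring',radial(g,c,.026,.0325,.006,-1,cx+np.linspace(-.9,.5,40)))
  print('top ring',radial(T,c,.026,.0325,.006,-1,np.pi+np.linspace(-.8,.8,40)), 'wr proj',[proj(f,[c[0]+.0325*np.cos(cx+d),c[1]+.0325*np.sin(cx+d),.026]).round(0).tolist() for d in (-.9,0,.5)])
E
```

```text
mouth px-> [0.52961907 0.02277195 0.105     ] tip centre -> [0.52703061 0.02066001 0.1378    ]
w3 outer (array([0.527 , 0.0228]), 34, 0.3) (array([0.5243, 0.0198]), 60, 0.92) bore (array([0.5303, 0.0196]), 42, 0.38)
w4 outer (array([0.5299, 0.019 ]), 16, 0.86) (array([0.5271, 0.0196]), 60, 1.54) bore (array([0.5241, 0.02  ]), 24, 1.06)
w3 ring (array([0.5274, 0.0222]), 40, 0.13)
w4 ring (array([0.5273, 0.0224]), 40, 0.23)
top ring (array([0.5291, 0.0227]), 40, 0.32) wr proj [[301.0, 159.0], [280.0, 149.0], [267.0, 152.0]]
w3 outer (array([0.5271, 0.0225]), 37, 0.43) (array([0.5288, 0.0193]), 60, 0.85) bore (array([0.5314, 0.0203]), 58, 0.68)
w4 outer (array([0.5323, 0.0186]), 25, 1.36) (array([0.5288, 0.0223]), 60, 0.56) bore (array([0.5309, 0.0243]), 31, 0.72)
w3 ring (array([0.5274, 0.0223]), 40, 0.15)
w4 ring (array([0.5273, 0.0224]), 40, 0.22)
top ring (array([0.529 , 0.0227]), 40, 0.32) wr proj [[301.0, 157.0], [280.0, 147.0], [267.0, 151.0]]
```

The ring centre is (.5274,.0223) from the wrist and (.529,.0227) from the top view. The mouth is at about (.529,.0225), so they agree within calibration. The tip needs about +1.3 mm in tool x, leaving roughly 6 mm of clearance all round. I descend in stages.

```bash
python3 -m handwheel '0 0 0 1.3 -0.3 0 0; 0 0 0 1.3 -0.3 3 0; 0 0 0 1.3 -0.3 9 0; 0 0 0 1.3 -0.3 15 0; 0 0 0 1.3 -0.3 18 0';python3 -m handwheel '0 0 0 0 0 0 0; 0 0 0 0 0 0 0; 0 0 0 0 0 0 0'; python3 - <<'E'
from h import *
from rig import env,vision
P=[]
for i in range(8):
    f=vision.grab_frame('wrist');o=env.get_obs();P.append(o['tool_pos'])
print(np.mean(P,0),np.std(P,0),o['force'],off(o,[.5282,.0223,.145]))
cx=np.arctan2(.45,.89)
print('ring',radial(f,[.5282,.0223],.026,.0325,.006,-1,cx+np.linspace(-.9,.5,40)))
# shaft edges at several heights vs expected
g=cv2.GaussianBlur(cv2.cvtColor(f['img'],cv2.COLOR_RGB2GRAY),(3,3),0).astype(float)
t=np.mean(P,0)
for z in (.128,.12,.112,.108): print(z,proj(f,[t[0],t[1],t[2]-.128+z-(t[2]-.128)]).round(1))
E
```

```text
time: 7.2
tool_pos: [0.5279, 0.0229, 0.2417]
tcp_rot: [0.973, 0.233, -0.001, -0.0]
force: [0.5, 0.9, -1.3]
width: 0.237
gripper_force: 30.0
time: 7.5
tool_pos: [0.5282, 0.0229, 0.2429]
tcp_rot: [0.973, 0.233, 0.0, 0.0]
force: [0.3, -0.2, -1.0]
width: 0.239
gripper_force: 30.0
[0.52819467 0.02286633 0.2428409 ] [2.53377640e-05 1.23167303e-05 6.08214192e-05] [ 0.17645115  0.55777348 -2.00823844] [-0.2  0.5 97.7]
ring (array([0.5272, 0.0225]), 40, 0.22)
0.128 [279.9 200.5]
0.12 [279.9 198.2]
0.112 [279.9 196. ]
0.108 [279.9 195. ]
```

```bash
python3 -m handwheel '0 0 0 0 0.4 8 0; 0 0 0 0 0.4 18 0; 0 0 0 0 0.4 28 0; 0 0 0 0 0.4 38 0; 0 0 0 0 0.4 45 0';python3 -m handwheel '0 0 0 0 0 3 0; 0 0 0 0 0 10 0; 0 0 0 0 0 20 0; 0 0 0 0 0 28 0; 0 0 0 0 0 32 0'; python3 -m handwheel '0 0 0 0 0 0 0; 0 0 0 0 0 0 0; 0 0 0 0 0 0 0'; python3 - <<'E'
from h import *
from rig import env,vision
P=[]
for i in range(6):
    f=vision.grab_frame('wrist');o=env.get_obs();P.append(o['tool_pos'])
print(np.mean(P,0),o['force'],off(o,[.5282,.0223,.145]),Ro.from_quat(o['tcp_rot']).as_matrix()[:,2])
cx=np.arctan2(.45,.89)
print('ring',radial(f,[.5282,.0223],.026,.0325,.006,-1,cx+np.linspace(-.9,.5,40)))
E
```

```text
time: 8.4
tool_pos: [0.528, 0.0226, 0.1964]
tcp_rot: [0.973, 0.233, -0.001, -0.0]
force: [-1.3, -1.2, -1.7]
width: 0.237
gripper_force: 30.0
time: 8.9
tool_pos: [0.528, 0.0225, 0.1647]
tcp_rot: [0.973, 0.233, -0.001, -0.0]
force: [-0.2, -0.3, -1.5]
width: 0.239
gripper_force: 30.0
time: 9.2
tool_pos: [0.5285, 0.0225, 0.1661]
tcp_rot: [0.973, 0.233, 0.0, 0.0]
force: [0.2, -0.4, -0.5]
width: 0.239
gripper_force: 30.0
[0.52843009 0.02249088 0.16594441] [ 0.4968348  -0.55284612 -1.22390803] [-0.3  0.1 20.8] [ 2.33143295e-04 -2.29061337e-05 -9.99999973e-01]
ring (array([0.5275, 0.0226]), 40, 0.16)
```

```bash
python3 -m handwheel '0 0 0 -0.2 0 4 0; 0 0 0 -0.2 0 10 0; 0 0 0 -0.2 0 16 0; 0 0 0 -0.2 0 20 0; 0 0 0 -0.2 0 21 0'; python3 -m handwheel '0 0 0 0 0 0 0; 0 0 0 0 0 0 0; 0 0 0 0 0 0 0; 0 0 0 0 0 0 0; 0 0 0 0 0 0 0'; python3 - <<'E'
from h import *
from rig import env,vision
P=[]
for i in range(6):
    f=vision.grab_frame('wrist');o=env.get_obs();P.append(o['tool_pos'])
S=vision.grab_frame('scene')
t=np.mean(P,0);print(t,o['force'],o['width'],Ro.from_quat(o['tcp_rot']).as_matrix()[:,2])
cx=np.arctan2(.45,.89)
print('ring',radial(f,[.5282,.0223],.026,.0325,.006,-1,cx+np.linspace(-.9,.5,40)))
# collar height: collar front edge (toward camera) rows down the rod's column
u,v=proj(f,[t[0],t[1],.135]);g=cv2.cvtColor(f['img'],cv2.COLOR_RGB2GRAY)
e=np.array([.0117,.0059,0])
print('exp collar top/bottom far edges',proj(f,[t[0],t[1],.138]+e),proj(f,[t[0],t[1],.132]+e),'flange',proj(f,[t[0],t[1],.105]+e*16.5/13))
print(g[185:275,int(u)].tolist())
E
```

```text
time: 10.0
tool_pos: [0.5279, 0.0225, 0.144]
tcp_rot: [0.973, 0.233, -0.001, -0.0]
force: [-0.7, -0.9, -0.3]
width: 0.24
gripper_force: 30.0
time: 10.5
tool_pos: [0.5282, 0.0224, 0.1448]
tcp_rot: [0.973, 0.233, 0.0, 0.0]
force: [0.5, -0.5, -2.3]
width: 0.235
gripper_force: 30.0
[0.52816374 0.02242255 0.14475756] [ 0.55508048  0.80284255 -1.02798483] 0.2429713013503464 [ 3.25157410e-06 -5.02707724e-06 -1.00000000e+00]
ring (array([0.5275, 0.0226]), 40, 0.15)
exp collar top/bottom far edges [279.57642615 229.38086121] [279.60732641 225.5603943 ] flange [279.73486354 205.81846989]
[67, 87, 90, 89, 110, 134, 135, 139, 140, 137, 138, 139, 139, 136, 139, 141, 142, 138, 144, 139, 93, 80, 109, 121, 120, 114, 114, 90, 81, 78, 78, 78, 77, 79, 78, 79, 77, 79, 76, 77, 81, 75, 80, 72, 75, 78, 90, 121, 113, 114, 100, 92, 90, 58, 39, 77, 91, 94, 92, 95, 92, 91, 91, 91, 92, 92, 93, 89, 92, 91, 88, 91, 93, 90, 92, 90, 93, 91, 91, 90, 90, 85, 93, 82, 30, 43, 71, 90, 90, 87]
```

The collar shows about 5 px lower than predicted. I compare it with the picture taken just before the grasp, when the rod was seated upright in its holder. That tells a slip or tilt from a camera bias.

```bash
python3 - <<'E'
from h import *
from rig import vision
import pickle
f=vision.grab_frame('wrist');pickle.dump(f,open('w5.pkl','wb'))
a=cv2.cvtColor(cv2.imread('pics/w2.png'),cv2.COLOR_BGR2GRAY);b=cv2.cvtColor(f['img'],cv2.COLOR_RGB2GRAY)
for n,g in (('w2',a),('now',b)):
    print(n)
    for u in (274,280,286): print(u,g[222:272,u].tolist())
    for v in (262,268): print(v,[(int(x)+240) for x in np.where(np.abs(np.diff(g[v,240:322].astype(int)))>18)[0]])
E
```

```text
w2
274 [93, 123, 141, 139, 140, 135, 100, 71, 71, 74, 109, 108, 108, 106, 93, 82, 80, 28, 42, 75, 82, 82, 77, 82, 82, 83, 83, 82, 83, 82, 83, 83, 84, 82, 81, 79, 80, 83, 83, 83, 81, 87, 83, 81, 82, 85, 82, 51, 29, 40]
280 [111, 136, 135, 135, 134, 129, 70, 69, 70, 91, 110, 112, 108, 88, 81, 83, 51, 38, 84, 79, 84, 82, 83, 83, 80, 82, 81, 81, 81, 84, 82, 83, 84, 84, 82, 81, 85, 84, 81, 80, 83, 81, 78, 82, 82, 81, 80, 30, 37, 78]
286 [95, 110, 142, 140, 135, 131, 116, 73, 69, 72, 104, 110, 111, 111, 98, 84, 80, 46, 43, 74, 83, 82, 84, 83, 85, 82, 83, 83, 82, 84, 81, 83, 79, 84, 84, 82, 79, 83, 79, 82, 82, 82, 81, 81, 79, 83, 83, 65, 25, 36]
262 [248, 302]
268 [245, 252]
now
274 [78, 76, 83, 80, 80, 79, 77, 75, 74, 83, 111, 117, 112, 113, 101, 87, 87, 55, 44, 72, 89, 88, 90, 90, 89, 86, 90, 90, 87, 88, 90, 87, 89, 89, 91, 92, 90, 90, 89, 88, 90, 90, 88, 90, 86, 88, 89, 61, 32, 46]
280 [77, 78, 78, 80, 77, 76, 75, 77, 78, 96, 120, 121, 114, 101, 91, 88, 61, 47, 89, 92, 93, 92, 92, 93, 92, 93, 92, 93, 91, 91, 89, 90, 88, 91, 89, 89, 93, 90, 89, 91, 89, 90, 90, 90, 91, 86, 72, 31, 46, 85]
286 [74, 73, 75, 77, 74, 73, 72, 76, 78, 85, 111, 118, 121, 119, 102, 89, 90, 45, 48, 76, 91, 92, 90, 91, 91, 92, 91, 91, 92, 91, 92, 92, 89, 92, 87, 93, 88, 87, 88, 87, 91, 88, 89, 88, 91, 88, 85, 45, 33, 50]
262 [258, 259, 301]
268 [257, 258, 302]
```

The collar and grip edges match the seated rod to within 0.3 px, so there has been no slip or tilt. The tip is at z ≈ 0.017, within about 1 mm of the ring axis, so I hand in.

```bash
python3 -c "
from rig import sign_off
print(sign_off())"
```

```text
the job is handed in; nothing more can be done
None
```

The job is handed in, with the verdict not shown: the rod is held still and upright through the guide hole above the setting ring, its tip measured about 9 mm above the ring's underside and roughly 1 mm off its axis, and the wrist force stayed at noise level plus the rod's weight, with no sign of contact.

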